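# Set the flat stake in the stake block

## Robot

A 6-joint arm with a two-finger parallel gripper is mounted at the origin on the work surface. World frame = base frame: x ahead of the robot, y to its left, z up, the work surface at z = 0. Lengths are in m, angles in rad, forces in N, time in s.
With the tool pointing down it reaches from about 0.325 to 0.9 m from the base axis. Payload 6.1 kg.
Tool frame: the origin (TCP) lies at the very end of the fingers, on their centre line; the grasp point (between the pads) lies 19 mm behind it; z points along the fingers, y is the line along which they close (so a half turn about z gives the same grasp; the last joint's range is limited). The gripper opens to 85 mm and grips with 20 to 120 N. Pads are 22 mm wide; open, the fingers measure 114 mm over their backs; the gripper's body (76 mm by 85 mm) begins 54 mm behind the grasp point. The pads swing forward as they close: fully open they stand 13 mm farther back than shut.
Start: joints at [-0.126, 0.22, 1.526, -0, 1.395, -0.126], TCP at [0.625, -0, 0.231] pointing down, gripper open.
Joint ranges: [-2.98, 2.98], [-0.91, 2.08], [0.09, 2.57], [-1.24, 4.39], [0.2, 2.65], [-2.68, 2.68]. Speed limits (rad/s): [2.57, 2.57, 3.01, 3.14, 3.14, 3.14].

## Interface

Orientations are given as a rotation vector (axis times angle).
In Python, from cell import bot, open_gripper, grab, planner, viewer, close_job, monitor gives the robot as it stands. Calls block until the motion is done:
- bot.move_pose(position, orientation): joint-space move of the TCP to a pose.
- bot.line_to(position, frame=None, v=0.15): straight line of the TCP; frame=None keeps the orientation; v is the mean speed in m/s.
- bot.move_j(angles): joint-space move.
- open_gripper() and grab(): open the fingers fully, or close them until they stop; the grip force is fixed at half the most.
- bot.dwell(seconds).
- planner.solve_ik(position, orientation): joint angles nearest the present ones, or None.
- viewer.capture(name): name is "scene" or "side" or "wrist"; returns the picture (480x640x3 uint8, red, green, blue); there is no depth.
- viewer.camera_model(name): a dict with "fx", "fy", "cx", "cy" (pixels), "dist" ([k1, k2, p1, p2, k3] as OpenCV has them; the pictures are not rectified), "xyz" and "orientation" of the camera in the world; the wrist camera has in their place "mount" (4x4, takes a point from camera to tool coordinates, whose origin is the TCP and whose axes are the flange's). Camera axes: x right, y down, z forward; pixel columns grow to the right and rows downward; lengths in m; the calibration is good to about 2 mm. A picture is of the moment at which its call begins: read the wrist's pose just before it. camera_model takes no time and is no camera call.
A pose or a line that the arm cannot do raises bot.Unreachable and nothing moves.
- close_job(): hands the job in; it is judged then, once.
Readings, each from a call of its own:
- monitor.get_clock(): time.
- monitor.get_joint_pos(): joint angles.
- monitor.get_joint_vel(): joint speeds.
- monitor.get_joint_torque(): joint torques, N m.
- monitor.get_tcp_pos(): TCP position.
- monitor.get_orientation(): TCP orientation.
- monitor.get_force(): force on the tool from outside, world axes, zero at the start.
- monitor.get_wrist_torque(): the same for the moment, N m.
- monitor.get_width(): finger opening in m.
- monitor.get_grasp_force(): force on a finger pad.
Only numpy, scipy, OpenCV 4.12 (cv2) and the standard library are available. Lean on these libraries where they do the work, as an engineer would, in place of code of your own. Each camera call takes 0.05 s, during which the arm holds its last target. There are 200 camera calls.

## Task

The pot lid's bent rim is to be hammered flat next: take the stake with the flat square head out of the rack, lower its tapered shank upright into the tapered hole of the hardwood stake block (do not drop it in) and let go, then drive it with light taps of the mallet, about 20 N each and never over 60 N or the block may split, until it sinks no further and is locked. Then stand the mallet back on the bench on its face, clear of the block, and leave all the other things where they are.

Things in the scene. Friction and masses are not known exactly. Their poses are not given: they have to be found in the camera images.
- stake: The stake to set: steel, 86 mm tall, about 0.45 kg, told from two others by its flat square head. Tapered square shank below, 34 mm square body, head 42 x 42 mm, 14 mm tall, to be gripped by its upright sides; all sides along x and y. Origin: centre of the shank's tip (lower end); z up. It starts in one of the rack's wells (which one varies), shoulder on the rack's top.
- stake_shoulder (a point): Centre of the stake's shoulder: the flat underside of the 34 mm square, 16 mm tall body, 56 mm above the tip. The shank below it is 14 mm wide at the tip and 21.5 mm at the shoulder (each face leans 1 mm in 15 mm).
- stake_top (a point): Centre of the stake's flat top, 86 mm above its tip, 30 mm above its shoulder.
- block: The stake block: hardwood, 120 x 120 mm, 75 mm tall, iron-banded, screwed to the bench (place and yaw vary), with a square tapered hole in its top. Origin: centre of its underside; z up, sides of block and hole along x and y. The wood gives a little and grips: each tap sinks the stake, by up to 5 mm at first and then less, and it stays where driven.
- block_mouth (a point): Centre of the hole's mouth at the block's top, 75 mm above the bench, axes as the block's. The hole is 63 mm deep, 23 mm square for 3 to 9 mm, then tapers like the shank from about 19 mm. It is worn: set in lightly, the stake stops with its shoulder 5 to 14 mm above the block, and locks 1 to 9 mm above it. Locked: taps of 15 to 25 N hardly sink it; 5 N taps are too weak.
- rack: The stake rack: timber, 250 x 70 mm, 68 mm tall, fixed (place and yaw vary), with three square wells 25 mm wide, 60 mm deep, in a row along its x axis, 80 mm apart, the middle one at its centre. Origin: centre of its underside; z up.
- mallet: Soft-faced mallet, about 0.5 kg, standing on one face of its head, handle level. Head: upright cylinder 85 mm tall, nylon faces 44 mm across and 22 mm deep at both ends, metal barrel 38 mm across between. Handle 16 to 22 mm thick, 42 mm above the bench, along the mallet's -x, ending 186 mm from the head's axis. Origin: centre of the lower face; z up along the head.
- mallet_top (a point): Centre of the mallet head's upper face, 85 mm above the lower one. The head can be held here, fingers along the mallet's y, and taps given with the lower face. Come down slowly (20 to 40 mm/s): the knock of the heavy head is not all felt at the wrist.
- stake_dome: Another stake, same shank and body, with a round domed head 42 mm across: not wanted; stays in the rack. Its origin is the centre of its lower end (the shank's tip); z points up along the stake.
- stake_ridge: Another stake, same shank and body, with a narrow ridge (12 mm wide, along x) on a 42 x 34 mm head, 32 mm above the shoulder: not wanted; stays in the rack. Its origin is the centre of its lower end (the shank's tip); z points up along the stake.
- lid: Bystander: aluminium pot lid, 160 mm across, 42 mm tall with its black knob. Origin under its centre.
- ladle: Bystander: red plastic ladle lying down, cup 80 mm across at +x, 310 mm long, 36 mm tall. Origin at bench level near the middle of its length.
- mug: Bystander: green enamel mug, 80 mm across, 80 mm tall. Origin under its centre.
- bowl: Bystander: clay grinding bowl, 140 mm across, 50 mm tall. Origin under its centre.
- tin: Bystander: small round rivet tin, 60 mm across, 45 mm tall. Origin under its centre.
Things that resemble listed ones, but are neither listed nor needed, are in the scene too. What is shaped like the stake but green or orange is not meant. There is more than one size of the mallet; the job needs the smaller.

How it is judged:
By the outcome, as a careful person would: the job done as asked, in the order asked, and still so for the second after the job is handed in, with the robot touching nothing.
It also fails if it takes over 58 s, if anything falls off the work surface, if the arm or the gripper's body presses on something with over 40 N, if the wrist force passes 120 N, or if a joint passes its speed limit or range.

## Working session

There is one attempt and no reset: what is moved stays moved. The work goes in short steps, each a Python script; the robot and the scene stay as the last script left them, time stands still between calls to the robot, and variables do not carry over. Pictures are saved under pics/ and viewed, at most 10 in all, crops included, and the job is handed in when it is done.

```bash
ls; mkdir -p pics; python3 - <<'E'
from cell import *
import cv2,numpy as np
for n in("scene","side","wrist"):
    m=viewer.camera_model(n);print(n,{k:np.round(v,3).tolist() for k,v in m.items()})
    cv2.imwrite(f"pics/{n}0.png",viewer.capture(n)[:,:,::-1])
print(monitor.get_clock(),monitor.get_orientation(),monitor.get_tcp_pos())
E
```

```text
pics
scene {'fx': 587.997, 'fy': 587.997, 'cx': 311.181, 'cy': 246.007, 'dist': [-0.128, 0.0, 0.0, 0.0, 0.0], 'xyz': [0.98, 0.438, 1.148], 'orientation': [-1.127, -2.623, 0.722]}
side {'fx': 443.309, 'fy': 443.309, 'cx': 316.246, 'cy': 243.152, 'dist': [0.038, 0.0, 0.0, 0.0, 0.0], 'xyz': [0.389, 0.872, 0.804], 'orientation': [-0.24, 2.768, -1.31]}
wrist {'fx': 391.551, 'fy': 391.551, 'cx': 323.661, 'cy': 241.258, 'dist': [-0.062, 0.0, 0.0, 0.0, 0.0], 'mount': [[-0.0, -0.944, -0.329, 0.085], [1.0, -0.001, 0.0, -0.0], [-0.001, -0.329, 0.944, -0.143], [0.0, 0.0, 0.0, 1.0]]}
0.15 [-2.22054143e+00 -2.22060223e+00  1.39653183e-03] [6.24535040e-01 9.09176351e-05 2.30439415e-01]
```

View pics/scene0.png

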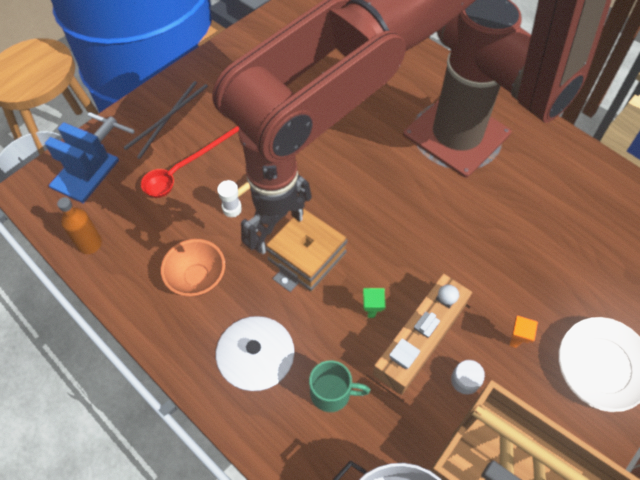

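View pics/side0.png

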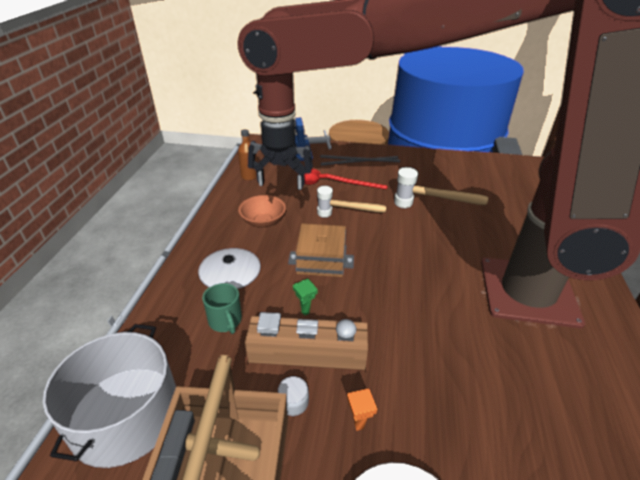

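Scene picture: the rack holds a dome (448,295), a ridge (428,323) and a flat square head (404,353). The green (374,300) and orange (525,330) lookalikes are excluded by their colour. There are two mallets: the smaller, pale-handled one is at scene (230,197) / side (325,200), and the larger is at side (406,187). The block is at scene (308,245) and its hole at (309,241). I choose the flat square head and the small mallet.

```bash
cat > h.py <<'E'
from cell import *
import cv2,numpy as np
from scipy.spatial.transform import Rotation as R
def cam(n,tcp=None,ori=None):
    m=viewer.camera_model(n);K=np.array([[m['fx'],0,m['cx']],[0,m['fy'],m['cy']],[0,0,1]])
    if n!='wrist': return K,np.array(m['dist']),R.from_rotvec(m['orientation']).as_matrix(),np.array(m['xyz'])
    T=np.eye(4);T[:3,:3]=R.from_rotvec(ori).as_matrix();T[:3,3]=tcp;T=T@np.array(m['mount'])
    return K,np.array(m['dist']),T[:3,:3],T[:3,3]
def onplane(c,uv,z):
    K,d,Rm,t=c;p=cv2.undistortPoints(np.array(uv,float).reshape(-1,1,2),K,d)[:,0]
    r=np.c_[p,np.ones(len(p))]@Rm.T
    return t+r*((z-t[2])/r[:,2])[:,None]
def project(c,P):
    K,d,Rm,t=c;Q=(np.array(P,float).reshape(-1,3)-t)@Rm
    return cv2.projectPoints(Q,np.zeros(3),np.zeros(3),K,d)[0][:,0]
def down(yaw): # tool z down, tool x at angle yaw about world z
    c,s=np.cos(yaw),np.sin(yaw)
    return R.from_matrix(np.array([[c,s,0],[s,-c,0],[0,0,-1]])).as_rotvec()
def wrist(name):
    p,o=monitor.get_tcp_pos(),monitor.get_orientation();im=viewer.capture('wrist')[:,:,::-1].copy()
    cv2.imwrite(f'pics/{name}.png',im);np.savez(f'pics/{name}.npz',p=p,o=o);return im,cam('wrist',p,o)
def load(name):
    d=np.load(f'pics/{name}.npz');return cv2.imread(f'pics/{name}.png'),cam('wrist',d['p'],d['o'])
E
python3 - <<'E'
from h import *
s=cam('scene');d=cam('side')
np.set_printoptions(precision=3,suppress=True)
print('flat',onplane(s,[404,353],.098),onplane(d,[269,323],.098))
print('dome',onplane(s,[448,295],.09),onplane(d,[346,330],.09))
print('hole',onplane(s,[309,241],.075),onplane(d,[322,238],.075))
print('mallet top',onplane(s,[228,187],.085),onplane(d,[325,190],.085),'handle end',onplane(d,[384,208],.042))
print('bigmallet',onplane(d,[406,173],.11),'handle',onplane(d,[486,200],.05))
print(R.from_rotvec(monitor.get_orientation()).as_matrix())
E
```

```text
flat [[0.591 0.29  0.098]] [[0.585 0.295 0.098]]
dome [[0.434 0.276 0.09 ]] [[0.427 0.279 0.09 ]]
hole [[ 0.527 -0.02   0.075]] [[ 0.527 -0.028  0.075]]
mallet top [[ 0.554 -0.246  0.085]] [[ 0.553 -0.244  0.085]] handle end [[ 0.373 -0.243  0.042]]
bigmallet [[ 0.319 -0.343  0.11 ]] handle [[ 0.072 -0.328  0.05 ]]
[[-0.     1.    -0.001]
 [ 1.     0.     0.   ]
 [ 0.    -0.001 -1.   ]]
```

View now.

```bash
python3 - <<'E'
from h import *
np.set_printoptions(precision=3,suppress=True)
for n,p,y in(('hole',[.527,-.024,.20],90),('mal',[.553,-.245,.22],90),('stk',[.588,.292,.23],0)):
    for q in [y,y-180]:
        j=planner.solve_ik(p,down(np.radians(q)));print(n,q,j)
    bot.move_pose(p,down(np.radians(y)));wrist(n+'1');print(monitor.get_clock())
a=[cv2.imread(f'pics/{n}1.png') for n in('hole','mal','stk')]
cv2.imwrite('pics/m1.png',cv2.resize(np.vstack([np.hstack([a[0],a[1]]),np.hstack([a[2],a[2]*0])]),(800,600)))
E
```

```text
hole 90 [-0.195  0.012  1.814 -0.     1.316 -0.195]
hole -90 None
0.7
mal 90 [-0.547  0.181  1.594 -0.     1.367 -0.547]
mal -90 [-0.547  0.181  1.594 -0.     1.367  2.594]
1.6417
stk 0 [ 0.341  0.296  1.439 -0.     1.407  1.912]
stk -180 [ 0.341  0.296  1.439  0.     1.407 -1.23 ]
3.8
```

View pics/m1.png

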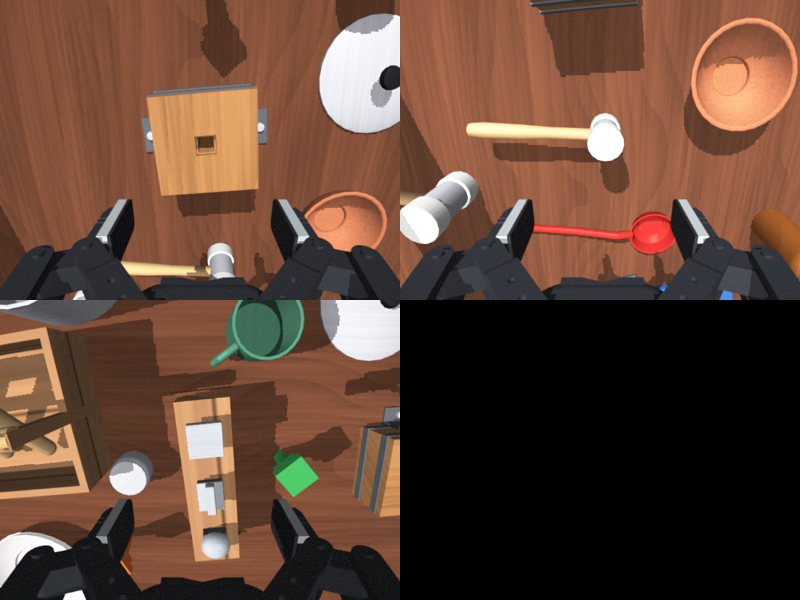

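The wrist views (in mosaic pixels) show the block hole at (205,144), the small mallet's top at (605,142) with its handle to the left, and the flat square head at (205,440) at the rack's far end. Next I measure them precisely, with an overlay crop as a check.

```bash
cat > meas.py <<'E'
from h import *
np.set_printoptions(precision=4,suppress=True)
def big(m,near):
    cs=cv2.findContours(m.astype(np.uint8),cv2.RETR_EXTERNAL,cv2.CHAIN_APPROX_NONE)[0]
    cs=[c for c in cs if cv2.contourArea(c)>60]
    return min(cs,key=lambda c:-cv2.pointPolygonTest(c,near,True))
def quad(c,pl,z):  # rectangle metrically on the plane
    P=onplane(pl,c[:,0],z)[:,:2];r=cv2.minAreaRect((P*1000).astype(np.float32))
    a=r[2]%90;a=a-90 if a>45 else a
    return np.array(r[0])/1000,np.array(r[1]),a
def ov(im,c,pl,P,z):
    cv2.drawContours(im,[c],-1,(255,0,255),1)
    u=project(pl,[*P,z])[0];cv2.drawMarker(im,tuple(int(x) for x in u),(255,0,0),cv2.MARKER_CROSS,10,1)
    x,y=max(int(u[0])-130,0),max(int(u[1])-100,0);return cv2.resize(im[y:y+200,x:x+260],(400,300))
E
python3 - <<'E'
from meas import *
out=[]
im,pl=load('stk1');h=cv2.cvtColor(im,cv2.COLOR_BGR2HSV)
print('px',h[224,328],h[224,345],'side',h[252,328],h[310,330])
c=big((h[...,1]<60)&(h[...,2]>190),(328,224));s=quad(c,pl,.098);print('stake',s);out.append(ov(im.copy(),c,pl,s[0],.098))
w=(h[...,0]>8)&(h[...,0]<22)&(h[...,2]>165)&(h[...,1]>80)
c=big(w,(328,385));r=quad(c,pl,.068);print('rack',r);out.append(ov(im.copy(),c,pl,r[0],.068))
im,pl=load('hole1');h=cv2.cvtColor(im,cv2.COLOR_BGR2HSV);print('blk',h[200,300],h[232,328],h[250,500])
w=(h[...,0]>8)&(h[...,0]<22)&(h[...,2]>165)&(h[...,1]>80)
c=big(w,(300,200));b=quad(c,pl,.075);print('block',b)
m=np.zeros(w.shape,np.uint8);cv2.drawContours(m,[c],-1,1,-1)
m=cv2.erode(m,np.ones((9,9)))&(h[...,2]<165)
c2=big(m,(328,232));q=quad(c2,pl,.075);print('hole',q);out.append(ov(im.copy(),c2,pl,b[0],.075))
im,pl=load('mal1');h=cv2.cvtColor(im,cv2.COLOR_BGR2HSV);print('mal',h[225,328],h[190,328],h[207,240],h[208,150])
c=big((h[...,1]<40)&(h[...,2]>225),(328,225));P=onplane(pl,c[:,0],.085)[:,:2]*1000
e=cv2.minEnclosingCircle(P.astype(np.float32));print('mallet top',e);out.append(ov(im.copy(),c,pl,np.array(e[0])/1000,.085))
hm=((h[...,0]>15)&(h[...,0]<32)&(h[...,2]>150)&(h[...,1]>60)).astype(np.uint8);hm[:180]=0;hm[240:]=0;hm[:,:100]=0;hm[:,300:]=0
ys,xs=np.nonzero(hm);H=onplane(pl,np.c_[xs,ys],.042)[:,:2];v=cv2.fitLine(H.astype(np.float32),cv2.DIST_HUBER,0,.01,.01).ravel()
print('handle',v,'minx',H.min(0),np.degrees(np.arctan2(v[1],v[0])))
cv2.imwrite('pics/m2.png',np.vstack([np.hstack([out[0],out[1]]),np.hstack(out[2:4])]))
E
```

```text
px [111  11 239] [112  12 237] side [113   9 232] [109  12 238]
stake (array([0.5891, 0.2889]), array([41.5989, 41.9063]), 5.791264533996582)
rack (array([0.5081, 0.2919]), array([250.9734,  48.5608]), 5.696475982666016)
blk [ 14 140 207] [ 14 139  75] [  9 144 119]
block (array([ 0.5301, -0.0261]), array([120.8686, 121.2751]), 4.607122421264648)
hole (array([ 0.53  , -0.0232]), array([24.4099, 18.1798]), 4.4709601402282715)
mal [  0   0 255] [114  11 227] [ 27  57 255] [ 28  46 255]
mallet top ((556.6472778320312, -238.90768432617188), 29.07746124267578)
handle [ 0.9998 -0.0197  0.4733 -0.2467] minx [ 0.3662 -0.2536] -1.127548
```

View pics/m2.png

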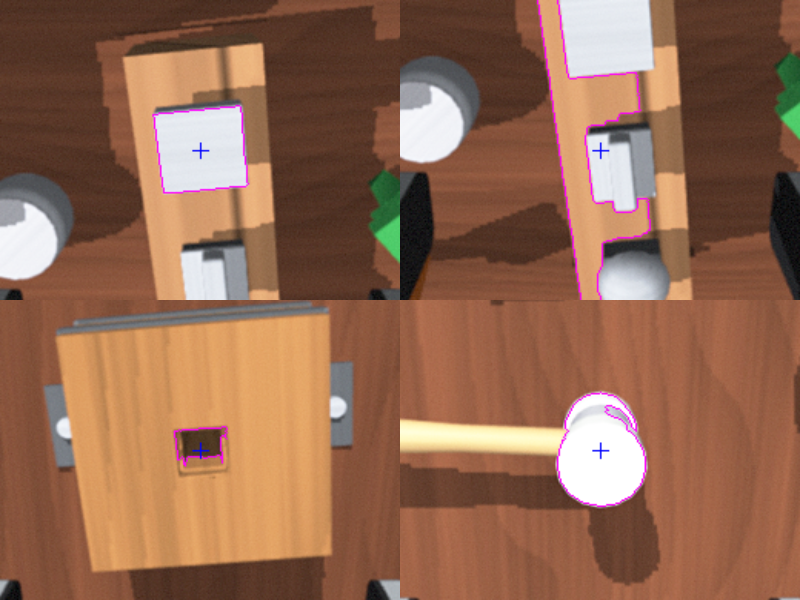

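Stake, rack and block fit well: the stake's top measures 42 mm square and the block 121 mm, and the block's centre coincides with its hole. The close crop confirms the flat square head. Only the mallet contour merged with its lower face, so I'll refit that from its near arc. Now I grasp.

```bash
python3 - <<'E'
from meas import *
from scipy.optimize import least_squares
im,pl=load('mal1');h=cv2.cvtColor(im,cv2.COLOR_BGR2HSV)
c=big((h[...,1]<40)&(h[...,2]>225),(328,225))[:,0];c=c[c[:,1]>c[:,1].max()-38]
P=onplane(pl,c,.085)[:,:2]*1000
f=least_squares(lambda q:np.hypot(P[:,0]-q[0],P[:,1]-q[1])-q[2],[556,-243,22]);print('mallet',f.x,np.abs(f.fun).max())
y=np.radians(5.8);p=np.array([.5891,.2889,.13])
bot.move_pose(p,down(y));p[2]=.072;bot.line_to(p,v=.08)
print(monitor.get_force());grab();print(monitor.get_width(),monitor.get_grasp_force(),monitor.get_force(),monitor.get_tcp_pos())
p[2]=.150;bot.line_to(p,v=.08);print(monitor.get_width(),monitor.get_force(),monitor.get_clock())
p[2]=.23;bot.line_to(p,v=.2)
by=np.radians(4.6);o=np.array([.5301,-.0261])-.07*np.array([np.cos(by),np.sin(by)])
bot.move_pose([*o,.25],down(by));im,pl=wrist('blk2');print(monitor.get_clock())
h=cv2.cvtColor(im,cv2.COLOR_BGR2HSV)
w=(h[...,0]>8)&(h[...,0]<22)&(h[...,2]>165)&(h[...,1]>80)
u=project(pl,[.5301,-.0261,.075])[0];print(u)
b=quad(big(w,(float(u[0]+20),float(u[1]))),pl,.075);print('block',b)
E
```

```text
mallet [ 556.592  -246.461    21.2903] 0.5455233708710665
[-0.38   -0.2063 -0.4327]
0.04084099378755836 61.9199538230896 [-0.0314 -0.5097  3.1756] [0.5896 0.2889 0.0728]
0.04119470139249705 [-0.6291 -1.0235 -5.1291] 6.7583
8.6583
[324.6275 126.7048]
block (array([ 0.5113, -0.0693]), array([376.0869, 182.6552]), -15.737693786621094)
```

View pics/blk2.png

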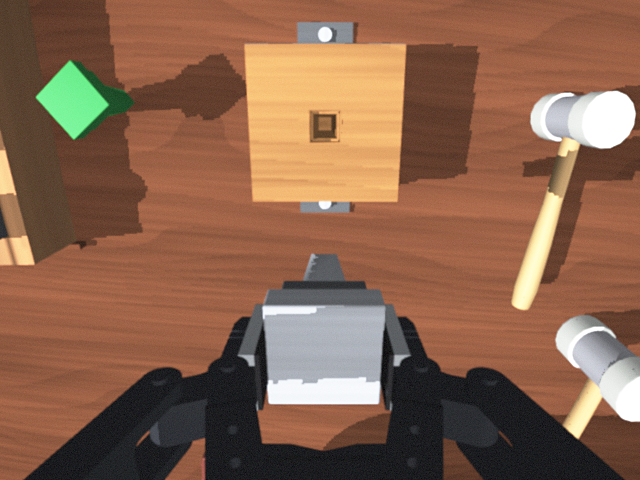

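The held stake hangs straight. The block hole appears at (325,126), against the predicted (324.6,126.7), so the position is confirmed to under 1 mm. Now I lower it gently with force feedback.

```bash
python3 - <<'E'
from meas import *
by=np.radians(4.6);p=np.array([.5301,-.0261,.20])
bot.move_pose(p,down(by));p[2]=.145;bot.line_to(p,v=.15);p[2]=.104;bot.line_to(p,v=.05)
bot.dwell(.1);f0=monitor.get_force();print(f0,monitor.get_tcp_pos())
while p[2]>.078:
    p[2]-=.001;bot.line_to(p,v=.02);f=monitor.get_force()-f0
    if np.linalg.norm(f)>4: print(p[2],f)
    if f[2]>7: break
bot.dwell(.1);print(monitor.get_tcp_pos(),monitor.get_force()-f0,monitor.get_wrist_torque(),monitor.get_clock())
E
```

```text
[ 0.3366  0.4439 -4.2521] [ 0.5303 -0.0261  0.1043]
0.08799999999999998 [2.0865 0.4152 7.2131]
[ 0.5305 -0.0262  0.0884] [2.2863 0.4481 6.9202] [-0.1    -0.2745  0.021 ] 14.775
```

```bash
python3 - <<'E'
from meas import *
from scipy.optimize import least_squares
open_gripper();p=monitor.get_tcp_pos().copy();p[2]=.21;bot.line_to(p,v=.2)
im,pl=wrist('set');h=cv2.cvtColor(im,cv2.COLOR_BGR2HSV)
u=project(pl,[.5301,-.0261,.1136])[0]
try:
    c=big((h[...,1]<60)&(h[...,2]>190),tuple(map(float,u)));print('top',quad(c,pl,.1136))
except Exception as e: print(e)
y=np.radians(-1.13);bot.move_pose([.5566,-.2465,.20],down(y));bot.dwell(.1)
im2,pl=wrist('mal2');h=cv2.cvtColor(im2,cv2.COLOR_BGR2HSV);u=project(pl,[.5566,-.2465,.085])[0];print(u)
c=big((h[...,1]<40)&(h[...,2]>225),tuple(map(float,u)))[:,0];v=c[c[:,1]>u[1]+2]
P=onplane(pl,v,.085)[:,:2]*1000
f=least_squares(lambda q:np.hypot(P[:,0]-q[0],P[:,1]-q[1])-22,[556,-246]);print('mallet',f.x,np.abs(f.fun).max(),monitor.get_clock())
cv2.imwrite('pics/m3.png',cv2.resize(np.hstack([im,im2]),(800,300)))
E
```

```text
top (array([ 0.5304, -0.0258]), array([41.6081, 42.0489]), 4.553222179412842)
[326.7795 234.9917]
mallet [ 557.6091 -246.4574] 0.8656730392351726 17.1333
```

View pics/m3.png

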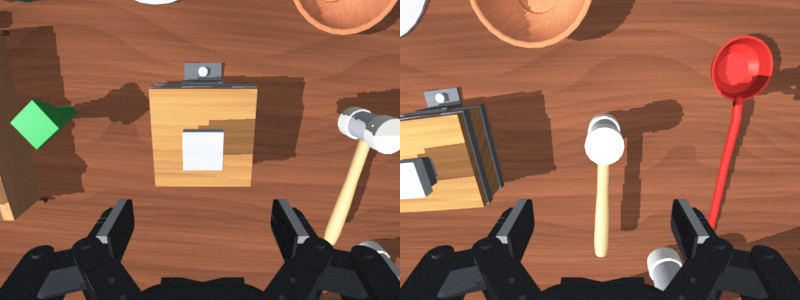

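Stake seated upright at (.530,-.026), yaw 4.6°, with its top square in the left view at (203,150). The mallet's top is at (605,145) in the right view. Next I grasp the mallet and find contact.

```bash
python3 - <<'E'
from meas import *
y=np.radians(-1.13);p=np.array([.5573,-.2465,.10])
bot.line_to(p,v=.2);p[2]=.059;bot.line_to(p,v=.08);grab()
print(monitor.get_width(),monitor.get_tcp_pos(),monitor.get_force())
p[2]=.08;bot.line_to(p,v=.08);bot.dwell(.1);print(monitor.get_width(),monitor.get_force(),monitor.get_wrist_torque())
p[2]=.215;bot.line_to(p,v=.25)
bot.line_to([.5303,-.026,.215],down(y),v=.2);p=np.array([.5303,-.026,.180]);bot.line_to(p,v=.1)
bot.dwell(.15);f0=monitor.get_force();print(f0,monitor.get_tcp_pos())
while p[2]>.160:
    p[2]-=.001;bot.line_to(p,v=.02);f=monitor.get_force()-f0
    if f[2]>3: break
print('contact',p[2],monitor.get_tcp_pos(),f,monitor.get_wrist_torque(),monitor.get_clock())
np.save('f0.npy',f0)
E
```

```text
0.042335230340960456 [ 0.5581 -0.2469  0.0599] [1.8361 0.3835 3.2687]
0.04207538626838483 [-0.542  -0.0714 -5.9613] [-0.0405 -0.0784  0.031 ]
[ 0.3123  0.1639 -6.0277] [ 0.531  -0.0262  0.1809]
contact 0.172 [ 0.5307 -0.0261  0.1725] [-0.1756  0.0627  5.1905] [ 0.1062  0.0349 -0.0563] 24.0333
```

```bash
cat > tap.py <<'E'
from meas import *
f0=np.load('f0.npy')
def tap(z,up=.004):
    p=np.array([.5303,-.026,z]);q=p.copy();q[2]+=up
    bot.line_to(q,v=.06);bot.line_to(p,v=.03)
    f=(monitor.get_force()-f0)[2];t=monitor.get_tcp_pos()[2];print('%.4f f=%.1f tcp=%.4f t=%.2f'%(z,f,t,monitor.get_clock()));return f,t
E
python3 - <<'E'
from tap import *
for d in(.0005,.001,.0015,.002):
    f,t=tap(.172-d)
    if f>17:break
E
```

```text
0.1715 f=0.8 tcp=0.1712 t=24.57
0.1710 f=1.0 tcp=0.1707 t=25.10
0.1705 f=1.1 tcp=0.1703 t=25.63
0.1700 f=0.8 tcp=0.1699 t=26.17
```

```bash
python3 - <<'E'
from tap import *
for z in(.169,.168,.167):
    f,t=tap(z)
    if f>15:break
bot.dwell(.1);print((monitor.get_force()-f0),monitor.get_tcp_pos(),monitor.get_width())
s=viewer.capture('side')[:,:,::-1];cv2.imwrite('pics/side2.png',cv2.resize(s[120:320,230:430],(600,600),interpolation=cv2.INTER_CUBIC))
E
```

```text
0.1690 f=3.7 tcp=0.1692 t=26.70
0.1680 f=7.1 tcp=0.1685 t=27.23
0.1670 f=9.2 tcp=0.1678 t=27.77
[-0.56    0.7539 10.3446] [ 0.5309 -0.0261  0.1678] 0.042360542443200616
```

View pics/side2.png

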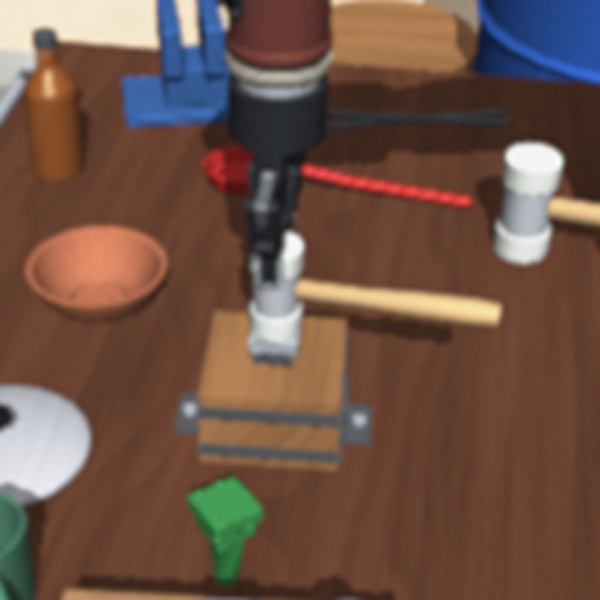

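The mallet is upright on the stake in the crop, at (275,340). Forces are rising gently, so I continue with taps near 20 N until the sink stops.

```bash
python3 - <<'E'
from tap import *
z=.1662
for i in range(12):
    f,t=tap(z)
    if f<9: z-=.0010
    elif f<15: z-=.0007
    elif f<18.5: z-=.0003
    elif f>22: z+=.0003
E
```

```text
0.1662 f=11.8 tcp=0.1674 t=28.45
0.1655 f=12.8 tcp=0.1670 t=28.98
0.1648 f=14.4 tcp=0.1667 t=29.52
0.1641 f=17.0 tcp=0.1665 t=30.05
0.1638 f=19.0 tcp=0.1664 t=30.58
0.1638 f=18.8 tcp=0.1663 t=31.12
0.1638 f=19.0 tcp=0.1662 t=31.65
0.1638 f=17.7 tcp=0.1661 t=32.18
0.1635 f=19.4 tcp=0.1661 t=32.72
0.1635 f=19.6 tcp=0.1660 t=33.25
0.1635 f=19.0 tcp=0.1660 t=33.78
0.1635 f=18.9 tcp=0.1659 t=34.32
```

```bash
python3 - <<'E'
from tap import *
z=.1631
for i in range(10):
    f,t=tap(z); print('%.5f'%t)
    if f<20: z-=.0003
E
```

```text
0.1631 f=20.5 tcp=0.1659 t=34.85
0.16585
0.1631 f=20.8 tcp=0.1658 t=35.38
0.16584
0.1631 f=20.9 tcp=0.1658 t=35.92
0.16576
0.1631 f=20.4 tcp=0.1657 t=36.45
0.16575
0.1631 f=20.3 tcp=0.1657 t=36.98
0.16572
0.1631 f=20.2 tcp=0.1657 t=37.52
0.16570
0.1631 f=20.2 tcp=0.1656 t=38.05
0.16564
0.1631 f=20.1 tcp=0.1656 t=38.58
0.16565
0.1631 f=19.8 tcp=0.1656 t=39.12
0.16562
0.1628 f=20.3 tcp=0.1656 t=39.65
0.16558
```

```bash
python3 - <<'E'
from tap import *
for i in range(6): f,t=tap(.1622); print('%.5f'%t)
E
```

```text
0.1622 f=23.9 tcp=0.1655 t=40.18
0.16550
0.1622 f=24.1 tcp=0.1655 t=40.72
0.16546
0.1622 f=24.7 tcp=0.1654 t=41.25
0.16536
0.1622 f=24.2 tcp=0.1653 t=41.78
0.16533
0.1622 f=24.0 tcp=0.1653 t=42.32
0.16529
0.1622 f=24.3 tcp=0.1653 t=42.85
0.16526
```

Now it sinks only about 0.03 mm per 24 N tap, so it is locked. I put the mallet back where it stood.

```bash
python3 - <<'E'
from tap import *
p=np.array([.5303,-.026,.205]);bot.line_to(p,v=.15)
p=np.array([.5573,-.2465,.205]);bot.line_to(p,v=.2);p[2]=.075;bot.line_to(p,v=.15);bot.dwell(.1)
f1=monitor.get_force()
while p[2]>.050:
    p[2]-=.001;bot.line_to(p,v=.025);f=monitor.get_force()-f1
    if f[2]>3:break
print('bench',p[2],monitor.get_tcp_pos(),f)
open_gripper();p[2]=.13;bot.line_to(p,v=.12);p[2]=.2;bot.line_to(p,v=.2);im2,_=wrist('mal3');print(monitor.get_clock())
bot.move_pose([.5303,-.026,.24],down(np.radians(4.6)));bot.dwell(.1);im,pl=wrist('end');h=cv2.cvtColor(im,cv2.COLOR_BGR2HSV)
for z in(.104,.106,.108,.110):
    u=project(pl,[.5301,-.026,z])[0];c=big((h[...,1]<60)&(h[...,2]>190),tuple(map(float,u)));print(z,quad(c,pl,z))
s=viewer.capture('side')[:,:,::-1]
cv2.imwrite('pics/m4.png',np.vstack([cv2.resize(np.hstack([im,im2]),(800,300)),cv2.resize(s[150:300,230:430],(400,300)).repeat(1,1) if 0 else np.hstack([cv2.resize(s,(400,300)),cv2.resize(s[170:290,260:420],(400,300))])]))
print(monitor.get_clock())
E
```

```text
bench 0.05899999999999998 [ 0.5576 -0.2466  0.0599] [-4.0445  1.7471  9.9675]
51.45
0.104 (array([ 0.5306, -0.0261]), array([41.8012, 42.3342]), 4.432834625244141)
0.106 (array([ 0.5312, -0.026 ]), array([41.5004, 42.0296]), 4.4328293800354)
0.108 (array([ 0.5318, -0.026 ]), array([41.1996, 41.7249]), 4.43286657333374)
0.11 (array([ 0.5324, -0.0259]), array([40.8988, 41.4204]), 4.432774066925049)
52.55
```

View pics/m4.png

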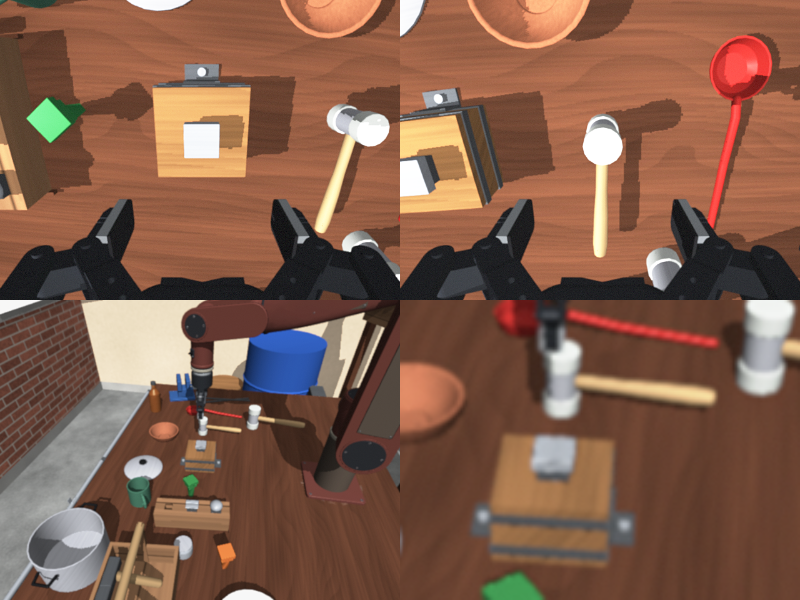

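The stake is driven and upright, with its top at (201,140) in the wrist view. The mallet stands on its face at its old spot (605,145), held at the same height, so it hadn't slipped in the grip, and the other things are unmoved. The robot is touching nothing, so I hand it in.

```bash
python3 -c "
from cell import *
print(close_job())"
```

```text
the job is handed in; nothing more can be done
None
```

The job is handed in at about 53 s: the flat-headed stake is driven about 7 mm into the block until 24 N taps hardly moved it, and the mallet stands on its face at its old spot.

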